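Set and clamp the length stop of the portion cutter

ROBOT

A 7-joint arm with a two-finger parallel gripper is mounted at the origin on a cart in front of the work surface, level with it; the furniture and walls round the work are solid. World frame = base frame: x ahead of the robot, y to its left, z up, the work surface at z = 0. Lengths are in m, angles in rad, forces in N, time in s.
With the tool pointing down it reaches from about 0.425 to 0.875 m from the base axis. Payload 4.7 kg.
Tool frame: the origin (TCP) lies between the finger pads; the fingertips stand 22 mm ahead of it and the grasp point (between the pads) lies 3 mm ahead of it; z points along the fingers, y is the line along which they close (so a half turn about z gives the same grasp; the last joint's range is limited). The gripper opens to 87 mm and grips with 3 to 60 N. Pads are 19 mm wide; open, the fingers measure 117 mm over their backs; the gripper's body (75 mm by 190 mm) begins 51 mm behind the grasp point.
Start: joints at [1.314, 0.321, -0.07, 1.45, 0.023, 1.371, -0.057], TCP at [0.174, -0.626, 0.245] pointing down, gripper open.
Joint ranges: [-2.86, 2.86], [-0.3, 2.09], [-1.38, 1.24], [0.06, 2.45], [-1.56, 4.7], [0.09, 2.05], [-2.69, 2.69]. Speed limits (rad/s): [2.57, 2.57, 3.14, 3.14, 3.14, 3.14, 3.14].

INTERFACE

Orientations are given as a rotation vector (axis times angle).
In Python, from bench import ctrl gives the robot as it stands. The module is installed in compiled form; this text tells all that it offers.
- The arm moves only by the tool send_rows, never from a script. Its argument "motion" is a list of rows, each an object with "claw": the opening, from -1 (shut) to 1 (fully open); "slide": the shift along the tool's x, y, z in mm, a list of three; "delta_rot": the turn, a rotation vector about the tool's x, y, z in rad, a list of three. In form: [{"claw": claw, "slide": [x, y, z], "delta_rot": [ax, ay, az]}, ...]. A call has 1 to 5 rows; each row is the pose to reach, as a shift and turn from the pose commanded when the call began, along the tool's axes at that moment; what a row does not reach only later rows make up. A row lasts 1/10 s, in which the tool goes at most 50 mm and 8.59 degrees, less where a joint would pass 70% of its speed; a pose out of reach is approached as far as the arm can. A call with a gripper value outside its range is refused whole. The fingers move at their own pace and stop on an object; "grip_force" is the grip in N (left out, the last holds). Time passes only in rows, so rows that repeat a pose let the fingers close. It gives the time, the measured TCP pose, the force, the opening and the grip force at its end, in the units of the state.
- ctrl.get_state(): the state, without advancing time (a new reading comes with each control period).
- ctrl.get_image(name): name is "scene" or "side" or "wrist"; returns a dict with "color" (384x512x3 uint8, blue, green, red), "fx", "fy", "cx", "cy" (pixels), "pose" (4x4, takes a point from camera to world coordinates). Camera axes: x right, y down, z forward; pixel columns grow to the right and rows downward; lengths in m; the calibration is good to about 2 mm. A picture is of the moment at which its call begins. There is no depth.
- ctrl.close_job(): hands the job in; it is judged then, once.
The state is a dict: "time": time; "joint_positions": joint angles; "qd": joint speeds; "joint_torque": joint torques, N m; "position": TCP position; "tool_rot": TCP orientation; "ft_force": force on the tool from outside, world axes, zero at the start; "torque": the same for the moment, N m; "grip_width": opening from 0.0 (shut) to 1.0 (fully open); "grip_force": force on a finger pad.
Only numpy, scipy, OpenCV 4.12 (cv2) and the standard library are available. Lean on these libraries where they do the work, as an engineer would, in place of code of your own. Each camera call takes 0.05 s, during which the arm holds its last target. There are 200 camera calls.

TASK

Set the length stop of the wire portion cutter: lift the metal cover plate off its two pins by the knob and lay it, knob up, flat on the worktop; then take hold of the blue cam lever, draw the spring-loaded stop leg out by it until its black pointer lines up with the red index tab, and, holding the leg there, swing the lever fully closed along the leg. Do not let go once the lever is moving, and finish still holding the closed lever, with the pointer on the red tab. Leave the other things on the worktop where they are.

Things in the scene. Friction and masses are not known exactly. Their poses are not given: they have to be found in the camera images.
- cutter: Wire portion cutter, fixed on the worktop: white board 160 x 390 mm, its top (deck) 30 mm up; origin at the centre of its underside, x across the board (away from the robot at yaw 0), y along it to the left. The raised wire bow at its left end (y 145 to 185 mm) reaches 240 mm up and is fixed. The worktop to its right, about 100 mm round x 0.46, y -0.37 in the robot's frame, is free.
- housing_top (a point): Middle of the clamp housing at the right end of the cutter, level with its wall tops (98 mm above the worktop), axes as the cutter's. Steel side walls 14 mm thick stand at x = -59 and +59 mm from here (104 mm clear between them), 130 mm long; an end wall closes the right end 65 mm from here; the left end is open.
- cover: Loose aluminium cover plate, 146 x 136 x 5 mm, 0.25 kg, on the wall tops of the clamp housing, over the lever, held in place by two brass pins (6 mm thick, standing 12 mm above the wall tops) in 9.5 mm holes; it lifts straight up. Origin at the centre of its underside, z up.
- cover_knob (a point): Top centre of the round black knob on the middle of the cover plate: the knob is 24 mm across its head, which spans 14 to 32 mm above the plate's underside (8 mm radius neck below it).
- leg (a joint): Draw-out of the sliding stop leg along the cutter's +y (left), in m: 0 = home inside the housing (start), 0.10 = the end of its travel. A spring draws it home with 3 N at 0, 5 N at 0.10. The lever sits on the leg and travels with it.
- leg_pointer (a point): Tip of the black pointer on the front foot of the upright steel stop plate at the leg's left end, 34 mm above the worktop; axes as the cutter's.
- mark: Red index tab (16 x 10 x 8 mm, with a narrow nose) on the graduated strip at the front of the deck, fixed; its y axis runs along the strip as the cutter's y. The pointer is on the mark when its y in the tab's frame is 0; the draw-out still needed is minus that y.
- lever (a joint): Cam lever angle, rad: 0 = open (tail stands out from the leg, towards the cutter's front), 1.35 = fully closed against its stop (tail along the leg, the cutter's +y). It closes clockwise seen from above. From about 0.9 the eccentric bites on the guide rib: it turns stiffly (to 0.35 N m) and drags the leg homewards (to 13 N), so hold firmly; closed, it clamps the leg.
- lever_pivot (a point): On the lever's vertical pivot, at its top, 90 mm above the worktop, midway between the housing walls. The lever is an upright blue fin 12 mm thick with flat vertical faces, 60 to 90 mm above the worktop, from 11 mm behind the pivot to 50 mm in front along the tail. Gripped across the fin right over the pivot, it can be turned on the spot without shifting the leg.
- lever_tail (a point): Top of the lever over the middle of its round end, 43 mm from the pivot: pivot to this point is the direction of the fin.
- salt_shaker: White salt shaker, 43 mm across, 73 mm high, a bystander; origin at its underside.
- timer: White kitchen timer with red knob, 62 mm across, 44 mm high, a bystander; origin at its underside.
- tape_roll: Roll of tape lying flat, 96 mm across, 25 mm high, a bystander; origin at its underside.
- bowl_0: White bowl, 113 mm across, 64 mm high, a bystander; origin at its underside.

How it is judged:
By the outcome, as a careful person would: the job done as asked, in the order asked, and still so for the second after the job is handed in, while the arm keeps its last pose, push and grip.
It also fails if it takes over 54 s, if anything falls off the work surface, if the arm or the gripper's body presses on something with over 40 N, if the wrist force passes 120 N, or if a joint passes its speed limit or range.

## Working session

There is one attempt and no reset: what is moved stays moved. The work goes in short steps, Python scripts to look and compute and a tool call to move; the robot and the scene stay as the last step left them, time stands still between calls to the robot, and variables do not carry over. Pictures are saved under pics/ and viewed, at most 10 in all, crops included, and the job is handed in when it is done.

Besides the shell and the picture viewer there is one more tool, called after "Call:" by a JSON object that holds its "fn" and its "kwargs", one argument or row to a line. send_rows: Moves the arm, as the interface text tells. Its arguments: {"type":"object","properties":{"motion":{"type":"array","items":{"type":"object","properties":{"claw":{"type":"number"},"slide":{"type":"array","items":{"type":"number"}},"delta_rot":{"type":"array","items":{"type":"number"}}}}},"grip_force":{"type":"number"}},"required":["motion"]}

```bash
mkdir -p pics; cat > h.py <<'E'
import numpy as np, cv2
from bench import ctrl
from scipy.spatial.transform import Rotation as R
def img(n,save=None):
    d=ctrl.get_image(n)
    if save: cv2.imwrite(f'pics/{save}.png',d['color'])
    return d
def ray(d,u,v):
    T=np.array(d['pose']); r=T[:3,:3]@np.array([(u-d['cx'])/d['fx'],(v-d['cy'])/d['fy'],1]); return T[:3,3],r/np.linalg.norm(r)
def plane(d,u,v,z):
    o,r=ray(d,u,v); return o+r*(z-o[2])/r[2]
def proj(d,p):
    T=np.array(d['pose']); q=T[:3,:3].T@(np.array(p)-T[:3,3]); return np.array([d['fx']*q[0]/q[2]+d['cx'],d['fy']*q[1]/q[2]+d['cy']])
def tri(*l):
    A=np.zeros((3,3));b=np.zeros(3)
    for o,r in l:
        P=np.eye(3)-np.outer(r,r);A+=P;b+=P@o
    return np.linalg.solve(A,b)
E
python3 - <<'E'
from h import *
np.set_printoptions(precision=4,suppress=True)
a=img('scene');b=img('side')
cv2.imwrite('pics/a.png',cv2.resize(a['color'],(800,600),interpolation=cv2.INTER_CUBIC));cv2.imwrite('pics/b.png',cv2.resize(b['color'],(800,600),interpolation=cv2.INTER_CUBIC))
s=ctrl.get_state();print(s['time'],s['position'],s['tool_rot'],s['grip_width'],R.from_rotvec(s['tool_rot']).as_matrix())
for d in(a,b):print(np.array(d['pose']),d['fx'],d['cx'],d['cy'])
E
```

```text
0.1 [ 0.1737 -0.6259  0.2436] [-3.1111 -0.424   0.0005] 1.0021462415024065 [[ 0.9635  0.2676 -0.0005]
 [ 0.2676 -0.9635  0.0017]
 [-0.0001 -0.0017 -1.    ]]
[[-0.6434 -0.5012  0.5786 -0.1703]
 [-0.7655  0.4303 -0.4785  0.4718]
 [-0.0092 -0.7508 -0.6605  0.8255]
 [ 0.      0.      0.      1.    ]] 368.1011360628401 252.1621245708764 193.30571762922793
[[ 0.6531 -0.5857  0.48   -0.2733]
 [-0.7571 -0.5164  0.4001 -0.6899]
 [ 0.0136 -0.6248 -0.7807  1.3063]
 [ 0.      0.      0.      1.    ]] 475.66895690326 261.5808379903922 193.30715060317888
```

View pics/a.png

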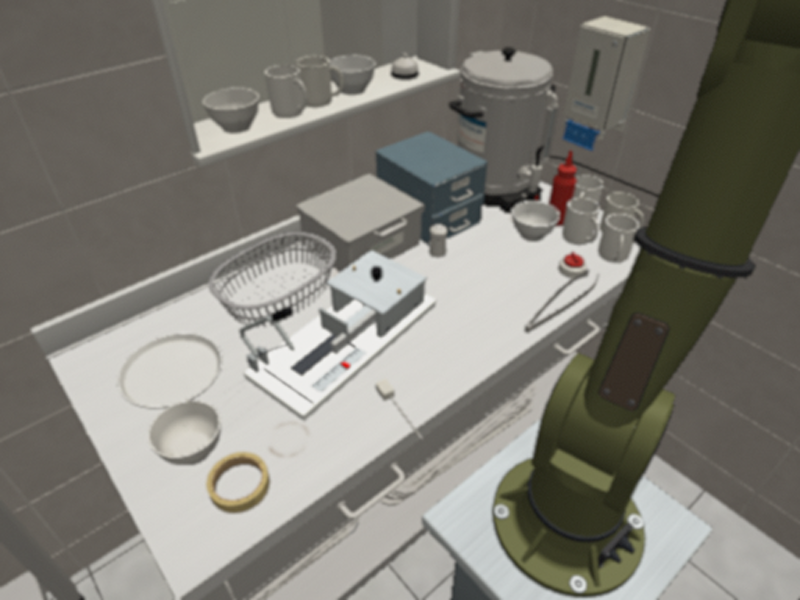

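View pics/b.png

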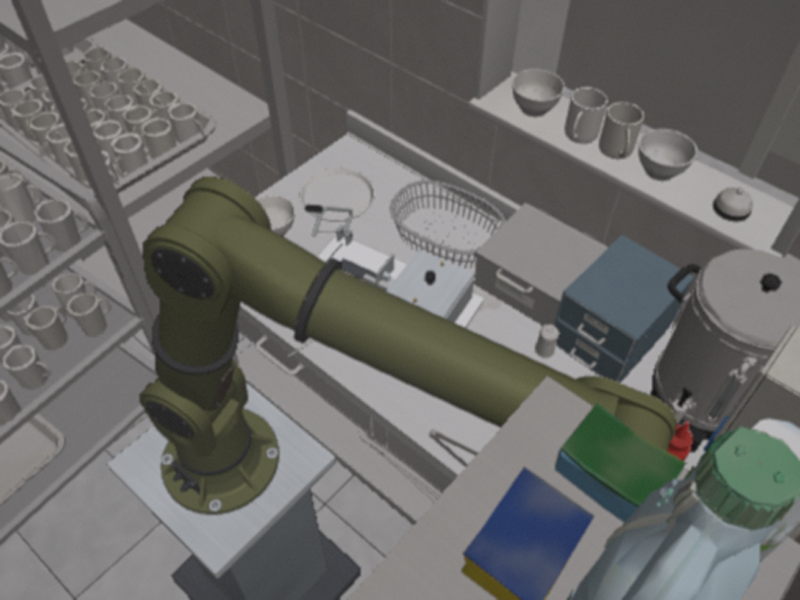

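The scene view (800x600) shows the knob at (377,272), cover pins at about (353,268) and (399,292), and the red tab at (346,365). The side view shows the knob at (430,277).

```bash
python3 - <<'E'
from h import *
np.set_printoptions(precision=4,suppress=True)
a=img('scene');b=img('side')
s=.64
def comps(d,mask,box,n=4):
    x0,y0,x1,y1=box;m=np.zeros_like(mask);m[y0:y1,x0:x1]=mask[y0:y1,x0:x1]
    k,l,st,c=cv2.connectedComponentsWithStats(m)
    return [(st[i].tolist(),c[i]) for i in range(1,k) if st[i][4]>=n]
g=lambda d:cv2.cvtColor(d['color'],cv2.COLOR_BGR2GRAY)
hsv=lambda d:cv2.cvtColor(d['color'],cv2.COLOR_BGR2HSV)
ra=ray; K=[]
for d,box in((a,(228,164,254,184)),(b,(265,168,285,186))):
    m=(g(d)<70).astype(np.uint8);c=comps(d,m,box);print('knob',c);K.append(ray(d,*max(c,key=lambda t:t[0][4])[1]))
print('knob tri',tri(*K))
h=hsv(a);red=((h[...,1]>130)&((h[...,0]<8)|(h[...,0]>172))).astype(np.uint8)
for st,c in comps(a,red,(190,210,250,250)):print('red',st,c,plane(a,*c,.036))
br=((h[...,1]>70)&(h[...,0]>8)&(h[...,0]<28)).astype(np.uint8)
for st,c in comps(a,br,(205,155,275,200),2):print('brass a',st,c,plane(a,*c,.106))
hb=hsv(b);br=((hb[...,1]>70)&(hb[...,0]>8)&(hb[...,0]<32)).astype(np.uint8)
for st,c in comps(b,br,(250,160,305,200),2):print('brass b',st,c,plane(b,*c,.106))
ca=a['color'][130:270,150:290];cb=b['color'][145:215,210:320]
cv2.imwrite('pics/c.png',np.hstack([cv2.resize(ca,(420,420),interpolation=2),cv2.resize(cb,(380,420),interpolation=2)]))
E
```

```text
knob [([238, 171, 6, 8, 36], array([240.6111, 174.5556]))]
knob [([273, 174, 5, 8, 33], array([274.9697, 177.2424]))]
knob tri [ 0.5384 -0.0696  0.1184]
red [219, 232, 4, 3, 10] [220.5 233. ] [0.4479 0.0814 0.036 ]
brass b [251, 194, 1, 3, 3] [251. 195.] [ 0.4369 -0.0538  0.106 ]
brass b [253, 197, 2, 2, 2] [253.5 197.5] [ 0.4345 -0.0666  0.106 ]
brass b [256, 198, 2, 2, 2] [256.5 198.5] [ 0.4378 -0.0765  0.106 ]
```

View pics/c.png

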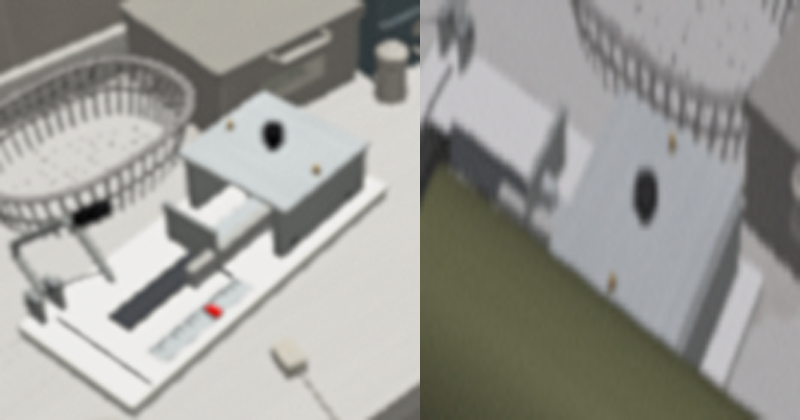

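The crop shows pins at scene pixels (226.7,172) and (255.3,186.7), the knob between them, and the leg's pointer at the front foot near crop (233,275).

```bash
python3 - <<'E'
from h import *
np.set_printoptions(precision=4,suppress=True)
a=img('scene');b=img('side');w=img('wrist')
pa=[(226.7,172),(255.3,186.7)];pb=[(282.7,168.8),(265.6,192.3)]
P=[tri(ray(a,*x),ray(b,*y)) for x,y in zip(pa,pb)]
print('pins tri',P,'plane a',[plane(a,*x,.107) for x in pa],'plane b',[plane(b,*x,.107) for x in pb])
for (d,u,v) in((a,240.6,174.5),(b,275,177.2)):print('knob plane z.121',plane(d,u,v,.121))
c=lambda x,y:(150+x/3,130+y/3)
# board front edge top z=.03
p=plane(a,*c(133,398),.03);q=plane(a,*c(385,180),.03);print('front edge',p,q,'yaw',np.arctan2(*(q-p)[[0,1]]*[1,-1]))
l=plane(a,*c(22,322),.03);print('left back corner',l)
print('pointer',plane(a,*c(233,275),.034))
print(np.array(w['pose']),w['fx'])
E
```

```text
pins tri [array([ 0.5951, -0.0569,  0.1019]), array([ 0.4801, -0.0792,  0.1015])] plane a [array([ 0.5899, -0.0532,  0.107 ]), array([ 0.4761, -0.0753,  0.107 ])] plane b [array([ 0.5913, -0.0596,  0.107 ]), array([ 0.4759, -0.0823,  0.107 ])]
knob plane z.121 [ 0.5371 -0.0679  0.121 ]
knob plane z.121 [ 0.5359 -0.0713  0.121 ]
front edge [0.4113 0.1964 0.03  ] [ 0.4829 -0.1807  0.03  ] yaw 0.1877752110521353
left back corner [0.5577 0.2274 0.03  ]
pointer [0.4724 0.0369 0.034 ]
[[ 0.2672 -0.934  -0.2371  0.2387]
 [-0.9636 -0.2591 -0.0652 -0.6092]
 [-0.0006  0.2459 -0.9693  0.385 ]
 [ 0.      0.      0.      1.    ]] 332.86501696284165
```

Call:
{"fn": "send_rows", "kwargs": {
  "motion": [
    {"claw": 1, "slide": [35, -30, 0], "delta_rot": [0, 0, 0]},
    {"claw": 1, "slide": [70, -61, 0], "delta_rot": [0, 0, 0]},
    {"claw": 1, "slide": [105, -92, 0], "delta_rot": [0, 0, 0]},
    {"claw": 1, "slide": [140, -123, 0], "delta_rot": [0, 0, 0]},
    {"claw": 1, "slide": [175, -154, 0], "delta_rot": [0, 0, 0]}
  ],
  "grip_force": 40
}}

```text
time: 0.85
position: [0.3021, -0.4294, 0.2447]
tool_rot: [3.112, 0.424, 0.0]
ft_force: [-0.4, -0.4, 0.3]
grip_width: 1.002
grip_force: 0.0
```

Call:
{"fn": "send_rows", "kwargs": {
  "motion": [
    {"claw": 1, "slide": [35, -30, 0], "delta_rot": [0, 0, 0]},
    {"claw": 1, "slide": [70, -61, 0], "delta_rot": [0, 0, 0]},
    {"claw": 1, "slide": [105, -92, 0], "delta_rot": [0, 0, 0]},
    {"claw": 1, "slide": [140, -123, 0], "delta_rot": [0, 0, 0]},
    {"claw": 1, "slide": [175, -154, 0], "delta_rot": [0, 0, 0]}
  ]
}}

```text
time: 1.35
position: [0.4295, -0.2342, 0.2449]
tool_rot: [3.112, 0.424, 0.001]
ft_force: [1.7, 0.1, -0.3]
grip_width: 0.998
grip_force: 0.0
```

Call:
{"fn": "send_rows", "kwargs": {
  "motion": [
    {"claw": 1, "slide": [35, -30, 0], "delta_rot": [0, 0, 0.04]},
    {"claw": 1, "slide": [70, -61, 0], "delta_rot": [0, 0, 0.08]},
    {"claw": 1, "slide": [105, -92, 0], "delta_rot": [0, 0, 0.08]},
    {"claw": 1, "slide": [149, -131, 0], "delta_rot": [0, 0, 0.08]},
    {"claw": 1, "slide": [149, -131, 0], "delta_rot": [0, 0, 0.08]}
  ]
}}

```text
time: 1.85
position: [0.5395, -0.0625, 0.245]
tool_rot: [-3.122, -0.314, -0.004]
ft_force: [-0.9, 0.5, 0.4]
grip_width: 1.0
grip_force: 0.0
```

```bash
cat > st.py <<'E'
from h import *
np.set_printoptions(precision=4,suppress=True)
s=ctrl.get_state();M=R.from_rotvec(s['tool_rot']).as_matrix();p=np.array(s['position'])
def show():print(s['time'],'pos',p,'yaw',np.arctan2(M[1,0],M[0,0]),'z',M[:,2],'f',s['ft_force'],'w',s['grip_width'],s['grip_force'],'q',s['joint_positions'])
def to(t):
    print('slide mm for',t,(M.T@(np.array(t)-p))*1000)
E
python3 - <<'E'
from st import *
show()
w=img('wrist','w1')
c=np.array([.537,-.069,.13]);print('knob expected px',proj(w,c));to([.537,-.069,.131])
E
```

```text
1.85 pos [ 0.5395 -0.0625  0.245 ] yaw 0.20035701220207666 z [ 0.0023  0.0037 -1.    ] f [-0.9452  0.473   0.4056] w 1.000461528859712 0.0 q [ 0.6509  0.1339 -0.6308  1.7004  0.0772  1.3313 -1.3643]
knob expected px [257.8048 191.6282]
slide mm for [0.537, -0.069, 0.131] [ -4.0425   6.2715 113.9842]
```

View pics/w1.png

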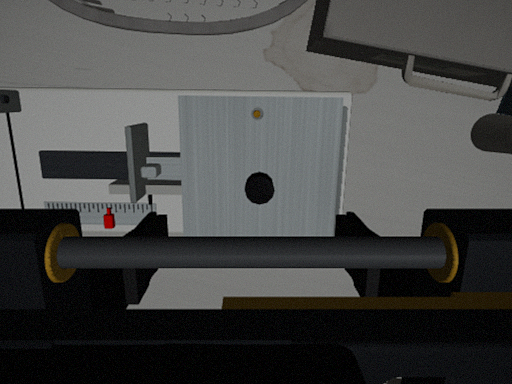

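The wrist view shows the knob at (259,188), a pin at (257,114), the red tab at (109,219) and the pointer at (151,200). The board edge is nearly parallel to the image rows.

Call:
{"fn": "send_rows", "kwargs": {
  "motion": [
    {"claw": 1, "slide": [-2, 7, 30], "delta_rot": [0, 0, 0.01]},
    {"claw": 1, "slide": [-2, 7, 60], "delta_rot": [0, 0, 0.01]},
    {"claw": 1, "slide": [-2, 7, 90], "delta_rot": [0, 0, 0.01]},
    {"claw": 1, "slide": [-2, 7, 105], "delta_rot": [0, 0, 0.01]},
    {"claw": 1, "slide": [-2, 7, 115], "delta_rot": [0, 0, 0.01]}
  ]
}}

```text
time: 2.4
position: [0.5357, -0.0783, 0.1284]
tool_rot: [3.129, 0.281, -0.003]
ft_force: [-0.6, 0.2, 0.3]
grip_width: 1.001
grip_force: 0.0
```

Call:
{"fn": "send_rows", "kwargs": {
  "motion": [
    {"claw": -1, "slide": [0, 0, 0], "delta_rot": [0, 0, 0]},
    {"claw": -1, "slide": [0, 0, 0], "delta_rot": [0, 0, 0]},
    {"claw": -1, "slide": [0, 0, 0], "delta_rot": [0, 0, 0]},
    {"claw": -1, "slide": [0, 0, 0], "delta_rot": [0, 0, 0]},
    {"claw": -1, "slide": [0, 0, 0], "delta_rot": [0, 0, 0]}
  ]
}}

```text
time: 2.9
position: [0.537, -0.0772, 0.1303]
tool_rot: [3.128, 0.284, 0.002]
ft_force: [-0.4, 0.1, 0.3]
grip_width: 0.629
grip_force: 0.0
```

Call:
{"fn": "send_rows", "kwargs": {
  "motion": [
    {"claw": 0.3, "slide": [1, -7, 0], "delta_rot": [0, 0, 0]},
    {"claw": 0.3, "slide": [1, -7, 0], "delta_rot": [0, 0, 0]},
    {"claw": -1, "slide": [1, -7, 0], "delta_rot": [0, 0, 0]},
    {"claw": -1, "slide": [1, -7, 0], "delta_rot": [0, 0, 0]},
    {"claw": -1, "slide": [1, -7, 0], "delta_rot": [0, 0, 0]}
  ]
}}

```text
time: 3.4
position: [0.5363, -0.0702, 0.1295]
tool_rot: [3.129, 0.283, -0.0]
ft_force: [0.4, -0.1, 0.7]
grip_width: 0.463
grip_force: 0.0
```

Call:
{"fn": "send_rows", "kwargs": {
  "motion": [
    {"claw": -1, "slide": [0, 0, 0], "delta_rot": [0, 0, 0]},
    {"claw": -1, "slide": [0, 0, 0], "delta_rot": [0, 0, 0]},
    {"claw": -1, "slide": [0, 0, 0], "delta_rot": [0, 0, 0]},
    {"claw": -1, "slide": [0, 0, 0], "delta_rot": [0, 0, 0]},
    {"claw": -1, "slide": [0, 0, 0], "delta_rot": [0, 0, 0]}
  ]
}}

```text
time: 3.9
position: [0.5363, -0.0701, 0.1295]
tool_rot: [3.129, 0.284, -0.0]
ft_force: [-1.3, 0.2, 0.2]
grip_width: 0.261
grip_force: 40.0
```

Call:
{"fn": "send_rows", "kwargs": {
  "motion": [
    {"claw": -1, "slide": [0, 0, -10], "delta_rot": [0, 0, 0]},
    {"claw": -1, "slide": [0, 0, -25], "delta_rot": [0, 0, 0]},
    {"claw": -1, "slide": [0, 0, -50], "delta_rot": [0, 0, 0]},
    {"claw": -1, "slide": [0, 0, -80], "delta_rot": [0, 0, 0]},
    {"claw": -1, "slide": [0, 0, -80], "delta_rot": [0, 0, 0]}
  ]
}}

```text
time: 4.4
position: [0.5393, -0.07, 0.2151]
tool_rot: [3.126, 0.284, 0.014]
ft_force: [-0.3, 0.0, -1.7]
grip_width: 0.26
grip_force: 40.0
```

```bash
python3 - <<'E'
from st import *
show();to([.46,-.37,p[2]])
a=img('scene');cv2.imwrite('pics/d.png',cv2.resize(a['color'][120:300,130:380],(800,576),interpolation=2))
E
```

```text
4.4 pos [ 0.5393 -0.07    0.2151] yaw 0.1809534099372232 z [ 0.009  -0.0022 -1.    ] f [-0.3243  0.0439 -1.654 ] w 0.2601610522369206 40.00022855891075 q [ 0.6527  0.1492 -0.6239  1.7461  0.0931  1.2662 -1.3829]
slide mm for [0.46, -0.37, np.float64(0.2150539132364249)] [-132.0201  280.8089   -0.0587]
```

View pics/d.png

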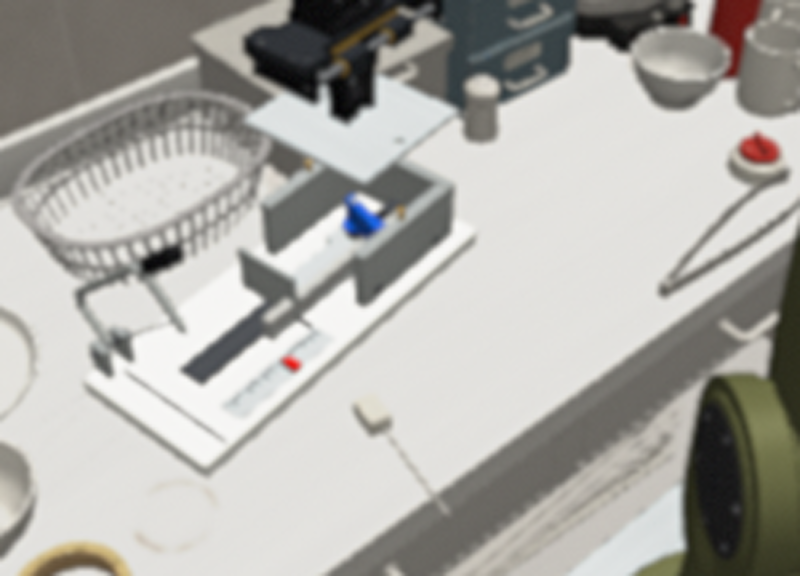

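Cover lifted: the scene view shows it clear of the pins and the blue lever at crop (362,215). Carrying it to the free spot.

Call:
{"fn": "send_rows", "kwargs": {
  "motion": [
    {"claw": -1, "slide": [-10, 22, 0], "delta_rot": [0, 0, 0]},
    {"claw": -1, "slide": [-27, 57, 0], "delta_rot": [0, 0, 0]},
    {"claw": -1, "slide": [-44, 94, 0], "delta_rot": [0, 0, 0]},
    {"claw": -1, "slide": [-61, 130, 0], "delta_rot": [0, 0, 0]},
    {"claw": -1, "slide": [-78, 166, 0], "delta_rot": [0, 0, 0]}
  ]
}}

```text
time: 4.95
position: [0.4882, -0.2486, 0.2087]
tool_rot: [-3.128, -0.284, 0.002]
ft_force: [1.2, -0.2, -1.5]
grip_width: 0.259
grip_force: 40.0
```

Call:
{"fn": "send_rows", "kwargs": {
  "motion": [
    {"claw": -1, "slide": [-17, 36, 0], "delta_rot": [0, 0, 0]},
    {"claw": -1, "slide": [-34, 72, 10], "delta_rot": [0, 0, 0]},
    {"claw": -1, "slide": [-48, 102, 25], "delta_rot": [0, 0, 0]},
    {"claw": -1, "slide": [-54, 115, 45], "delta_rot": [0, 0, 0]},
    {"claw": -1, "slide": [-54, 115, 65], "delta_rot": [0, 0, 0]}
  ]
}}

```text
time: 5.45
position: [0.4545, -0.3736, 0.1427]
tool_rot: [3.129, 0.275, -0.003]
ft_force: [0.3, 0.8, -1.6]
grip_width: 0.26
grip_force: 40.0
```

```bash
python3 - <<'E'
from st import *
show();to([.46,-.37,.033])
a=img('scene');cv2.imwrite('pics/e.png',cv2.resize(a['color'][120:300,180:430],(800,576),interpolation=2))
f=lambda x,y:plane(a,180+x*.3125,120+y*.3125,0)
d=lambda x,y:plane(a,130+x*.3125,120+y*.3125,0)
print('tong tip',d(665,290),'timer',d(760,170))
h=cv2.cvtColor(a['color'],cv2.COLOR_BGR2HSV);m=((h[...,0]>105)&(h[...,0]<130)&(h[...,1]>150)).astype(np.uint8);m[:170]=0;m[210:]=0;m[:,:220]=0;m[:,260:]=0
c=max(cv2.findContours(m,0,2)[0],key=cv2.contourArea);print(c[:,0].tolist())
E
```

```text
5.45 pos [ 0.4545 -0.3736  0.1427] yaw 0.17535368146647287 z [-0.002  -0.0004 -1.    ] f [ 0.2936  0.7966 -1.6211] w 0.2604568526810759 39.99983005409376 q [ 0.9773  0.288  -0.3929  1.7226  0.1207  1.156  -0.8454]
slide mm for [0.46, -0.37, 0.033] [  6.3031  -2.5425 109.7056]
tong tip [ 0.3091 -0.2808  0.    ] timer [ 0.3664 -0.5125  0.    ]
[[239, 184], [239, 185], [240, 186], [239, 187], [239, 188], [238, 189], [238, 190], [239, 191], [239, 192], [245, 192], [246, 191], [247, 191], [248, 190], [248, 188], [247, 188], [246, 187], [245, 187], [242, 184]]
```

View pics/e.png

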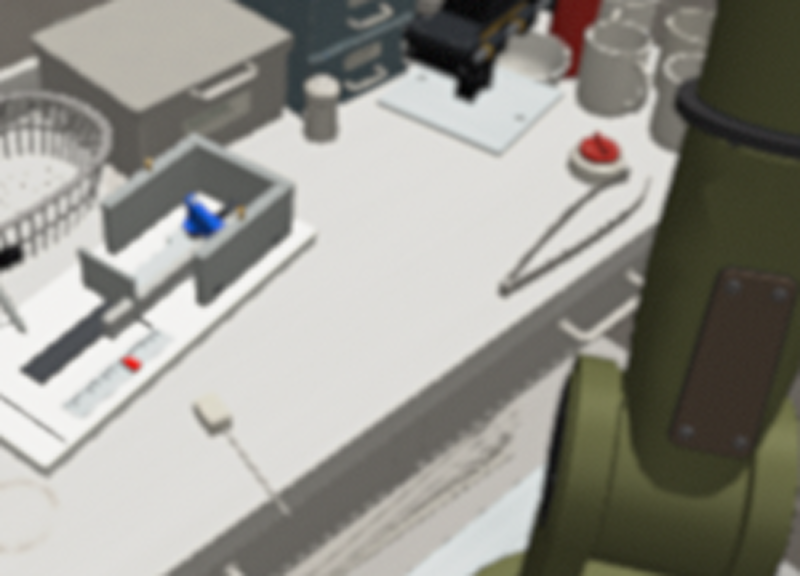

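The scene view shows the cover hanging over the free area (crop about (470,105)), clear of the shaker, the timer and the tongs. Lowering.

Call:
{"fn": "send_rows", "kwargs": {
  "motion": [
    {"claw": -1, "slide": [3, -1, 25], "delta_rot": [0, 0, 0]},
    {"claw": -1, "slide": [5, -2, 50], "delta_rot": [0, 0, 0]},
    {"claw": -1, "slide": [5, -2, 75], "delta_rot": [0, 0, 0]},
    {"claw": -1, "slide": [5, -2, 95], "delta_rot": [0, 0, 0]},
    {"claw": -1, "slide": [5, -2, 95], "delta_rot": [0, 0, 0]}
  ]
}}

```text
time: 6.0
position: [0.4593, -0.365, 0.0463]
tool_rot: [-3.123, -0.285, 0.008]
ft_force: [0.1, 0.5, -2.1]
grip_width: 0.256
grip_force: 40.0
```

Call:
{"fn": "send_rows", "kwargs": {
  "motion": [
    {"claw": -1, "slide": [0, 0, 0], "delta_rot": [0, 0, 0]},
    {"claw": -1, "slide": [0, 0, 0], "delta_rot": [0, 0, 0]}
  ]
}}

```text
time: 6.2
position: [0.4625, -0.3677, 0.051]
tool_rot: [3.127, 0.284, 0.002]
ft_force: [0.0, 0.3, -2.1]
grip_width: 0.259
grip_force: 40.0
```

Call:
{"fn": "send_rows", "kwargs": {
  "motion": [
    {"claw": -1, "slide": [0, 0, 8], "delta_rot": [0, 0, 0]},
    {"claw": -1, "slide": [0, 0, 14], "delta_rot": [0, 0, 0]},
    {"claw": -1, "slide": [0, 0, 17], "delta_rot": [0, 0, 0]},
    {"claw": -1, "slide": [0, 0, 17], "delta_rot": [0, 0, 0]},
    {"claw": -1, "slide": [0, 0, 19], "delta_rot": [0, 0, 0]}
  ]
}}

```text
time: 6.7
position: [0.4616, -0.3674, 0.0314]
tool_rot: [3.129, 0.283, -0.001]
ft_force: [-4.2, 4.0, 14.6]
grip_width: 0.263
grip_force: 40.0
```

Call:
{"fn": "send_rows", "kwargs": {
  "motion": [
    {"claw": -1, "slide": [0, 0, 0], "delta_rot": [0, 0, 0]},
    {"claw": -1, "slide": [0, 0, 0], "delta_rot": [0, 0, 0]}
  ]
}}

```text
time: 6.9
position: [0.4616, -0.3674, 0.0315]
tool_rot: [3.128, 0.284, -0.0]
ft_force: [-1.9, 1.9, 5.4]
grip_width: 0.259
grip_force: 40.0
```

Call:
{"fn": "send_rows", "kwargs": {
  "motion": [
    {"claw": 0.2, "slide": [0, 0, 0], "delta_rot": [0, 0, 0]},
    {"claw": 0.2, "slide": [0, 0, 0], "delta_rot": [0, 0, 0]},
    {"claw": 0.2, "slide": [0, 0, 0], "delta_rot": [0, 0, 0]},
    {"claw": 0.2, "slide": [0, 0, 0], "delta_rot": [0, 0, 0]},
    {"claw": 0.2, "slide": [0, 0, 0], "delta_rot": [0, 0, 0]}
  ]
}}

```text
time: 7.4
position: [0.4616, -0.3674, 0.0304]
tool_rot: [3.129, 0.284, 0.0]
ft_force: [-0.8, 0.0, 0.1]
grip_width: 0.571
grip_force: 0.0
```

Call:
{"fn": "send_rows", "kwargs": {
  "motion": [
    {"claw": 0.2, "slide": [0, 0, -10], "delta_rot": [0, 0, 0]},
    {"claw": 0.2, "slide": [0, 0, -40], "delta_rot": [0, 0, 0]},
    {"claw": 0.2, "slide": [0, 0, -80], "delta_rot": [0, 0, 0]},
    {"claw": 0.2, "slide": [0, 0, -130], "delta_rot": [0, 0, 0]},
    {"claw": 0.2, "slide": [0, 0, -180], "delta_rot": [0, 0, 0]}
  ]
}}

```text
time: 7.9
position: [0.4613, -0.367, 0.2129]
tool_rot: [3.129, 0.284, 0.0]
ft_force: [0.2, -1.1, -1.1]
grip_width: 0.599
grip_force: 0.0
```

```bash
python3 - <<'E'
from st import *
show()
a=img('scene')
for z in(.09,.075): 
  for u,v in((239.3,184),(242,184),(248,188.5),(242,192),(246,191.5),(238.5,190)): print(z,(u,v),plane(a,u,v,z))
ca=a['color'][120:220,340-140:340-40];cv2.imwrite('pics/f.png',np.hstack([cv2.resize(a['color'][165:225,215:275],(400,400),interpolation=2),cv2.resize(a['color'][110:200,280:370],(400,400),interpolation=2)]))
E
```

```text
7.9 pos [ 0.4613 -0.367   0.2129] yaw 0.1810785046985942 z [ 0.0001 -0.0001 -1.    ] f [ 0.1918 -1.1126 -1.0502] w 0.598586037952731 0.0 q [ 0.9769  0.2354 -0.407   1.6394  0.0963  1.2866 -0.8368]
0.09 (239.3, 184) [ 0.5338 -0.0588  0.09  ]
0.09 (242, 184) [ 0.5283 -0.0652  0.09  ]
0.09 (248, 188.5) [ 0.4995 -0.0657  0.09  ]
0.09 (242, 192) [ 0.4987 -0.0414  0.09  ]
0.09 (246, 191.5) [ 0.4926 -0.0521  0.09  ]
0.09 (238.5, 190) [ 0.513  -0.0391  0.09  ]
0.075 (239.3, 184) [ 0.5481 -0.0696  0.075 ]
0.075 (242, 184) [ 0.5425 -0.0762  0.075 ]
0.075 (248, 188.5) [ 0.5131 -0.0766  0.075 ]
0.075 (242, 192) [ 0.5124 -0.0519  0.075 ]
0.075 (246, 191.5) [ 0.5061 -0.0628  0.075 ]
0.075 (238.5, 190) [ 0.5269 -0.0496  0.075 ]
```

View pics/f.png

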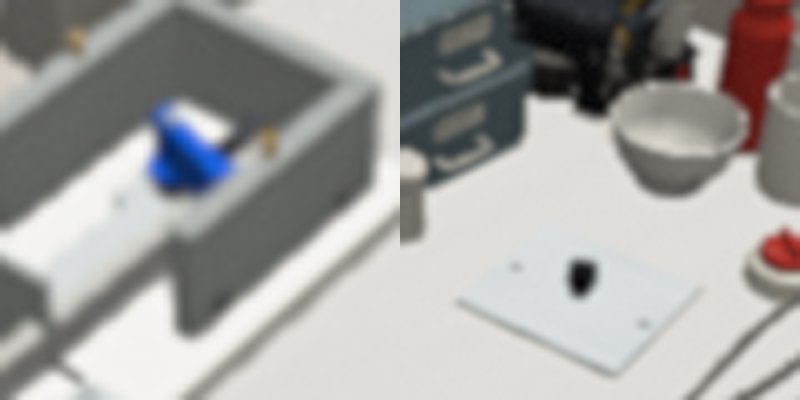

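The crop shows the cover lying flat, knob up, clear of everything, and the lever tail pointing to the front. Moving back over the housing while turning the tool by half a turn.

Call:
{"fn": "send_rows", "kwargs": {
  "motion": [
    {"claw": 0.2, "slide": [13, -28, 0], "delta_rot": [0, 0, -0.148]},
    {"claw": 0.2, "slide": [25, -55, 0], "delta_rot": [0, 0, -0.296]},
    {"claw": 0.2, "slide": [38, -82, 0], "delta_rot": [0, 0, -0.444]},
    {"claw": 0.2, "slide": [50, -110, 0], "delta_rot": [0, 0, -0.592]},
    {"claw": 0.2, "slide": [63, -137, 0], "delta_rot": [0, 0, -0.74]}
  ]
}}

```text
time: 8.45
position: [0.4991, -0.2199, 0.2112]
tool_rot: [2.809, 1.404, 0.0]
ft_force: [0.3, -0.3, 0.3]
grip_width: 0.598
grip_force: 0.0
```

Call:
{"fn": "send_rows", "kwargs": {
  "motion": [
    {"claw": 0.2, "slide": [28, -12, 0], "delta_rot": [0, 0, -0.148]},
    {"claw": 0.2, "slide": [56, -24, 0], "delta_rot": [0, 0, -0.296]},
    {"claw": 0.2, "slide": [84, -36, 0], "delta_rot": [0, 0, -0.444]},
    {"claw": 0.2, "slide": [112, -48, 0], "delta_rot": [0, 0, -0.592]},
    {"claw": 0.2, "slide": [139, -59, 0], "delta_rot": [0, 0, -0.74]}
  ]
}}

```text
time: 8.95
position: [0.5363, -0.0734, 0.2112]
tool_rot: [2.111, 2.325, 0.0]
ft_force: [0.6, 0.2, -0.4]
grip_width: 0.602
grip_force: 0.0
```

Call:
{"fn": "send_rows", "kwargs": {
  "motion": [
    {"claw": 0.2, "slide": [0, 0, 0], "delta_rot": [0, 0, -0.148]},
    {"claw": 0.2, "slide": [0, 0, 0], "delta_rot": [0, 0, -0.296]},
    {"claw": 0.2, "slide": [0, 0, 0], "delta_rot": [0, 0, -0.444]},
    {"claw": 0.2, "slide": [0, 0, 0], "delta_rot": [0, 0, -0.592]},
    {"claw": 0.2, "slide": [0, 0, 0], "delta_rot": [0, 0, -0.74]}
  ]
}}

```text
time: 9.45
position: [0.5361, -0.0747, 0.211]
tool_rot: [1.128, 2.931, -0.0]
ft_force: [-0.3, 0.1, 0.1]
grip_width: 0.597
grip_force: 0.0
```

Call:
{"fn": "send_rows", "kwargs": {
  "motion": [
    {"claw": 0.2, "slide": [0, 0, 0], "delta_rot": [0, 0, -0.148]},
    {"claw": 0.2, "slide": [0, 0, 0], "delta_rot": [0, 0, -0.296]},
    {"claw": 0.2, "slide": [0, 0, 0], "delta_rot": [0, 0, -0.444]},
    {"claw": 0.2, "slide": [0, 0, 0], "delta_rot": [0, 0, -0.592]},
    {"claw": 0.2, "slide": [0, 0, 0], "delta_rot": [0, 0, -0.74]}
  ]
}}

```text
time: 9.95
position: [0.5361, -0.0748, 0.211]
tool_rot: [-0.009, 3.141, -0.001]
ft_force: [-0.4, -0.5, -0.1]
grip_width: 0.6
grip_force: 0.0
```

Call:
{"fn": "send_rows", "kwargs": {
  "motion": [
    {"claw": 0.2, "slide": [0, 0, 0], "delta_rot": [0, 0, -0.12]},
    {"claw": 0.2, "slide": [0, 0, 0], "delta_rot": [0, 0, -0.18]},
    {"claw": 0.2, "slide": [0, 0, 0], "delta_rot": [0, 0, -0.18]},
    {"claw": 0.2, "slide": [0, 0, 0], "delta_rot": [0, 0, -0.18]}
  ]
}}

```text
time: 10.35
position: [0.5361, -0.0749, 0.2108]
tool_rot: [-0.279, 3.129, -0.001]
ft_force: [-0.1, -0.6, 0.7]
grip_width: 0.603
grip_force: 0.0
```

```bash
python3 - <<'E'
from st import *
show()
w=img('wrist','w2')
h=cv2.cvtColor(w['color'],cv2.COLOR_BGR2HSV);m=((h[...,0]>105)&(h[...,0]<130)&(h[...,1]>120)&(h[...,2]>40)).astype(np.uint8)
for c in cv2.findContours(m,0,2)[0]:
  if cv2.contourArea(c)>20:
    print(cv2.contourArea(c),cv2.minAreaRect(c),c[:,0].ptp(0) if hasattr(c,'ptp') else '',c[:,0].min(0),c[:,0].max(0))
m2=((h[...,1]>130)&((h[...,0]<8)|(h[...,0]>172))).astype(np.uint8)
for c in cv2.findContours(m2,0,2)[0]:
  if cv2.contourArea(c)>5: print('red',c[:,0].mean(0),cv2.contourArea(c))
E
```

```text
10.35 pos [ 0.5361 -0.0749  0.2108] yaw -2.9639549057330097 z [ 0.0004 -0.0004 -1.    ] f [-0.0893 -0.5667  0.6694] w 0.6034439457473637 0.0 q [ 0.9304  0.208  -0.9365  1.7431  0.1751  1.278   1.7018]
1367.5 ((268.1454162597656, 162.7933349609375), (29.067726135253906, 74.76555633544922), 26.053495407104492)  [246 126] [286 199]
red [433.963  108.4815] 237.0
```

View pics/w2.png

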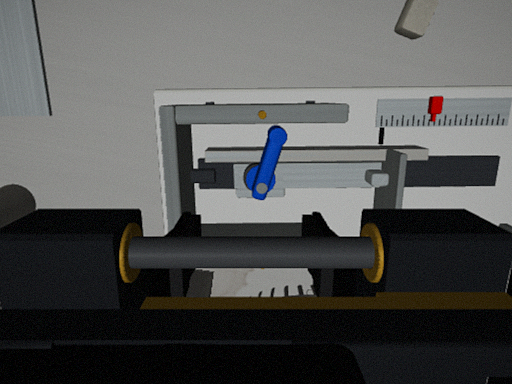

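The wrist view shows the lever pivot at (262,188), the tail end at (278,134), the black pointer's tip at (381,127) and the red tab nose at (433,122).

```bash
python3 - <<'E'
from st import *
w=img('wrist')
pv=plane(w,262,188,.09);tl=plane(w,278,134,.09);pt=plane(w,381,127,.034);nose=plane(w,433.5,121,.036);ta=plane(w,434,104,.038)
ex=np.array([np.cos(.187),np.sin(.187),0]);ey=np.array([-ex[1],ex[0],0])
print('pivot',pv,'tail',tl,np.linalg.norm(tl-pv),'pt',pt,'nose',nose,'tab',ta)
d=tl-pv;print('fin in cutter axes',d@ex,d@ey,'world ang',np.arctan2(d[1],d[0]),'angle from -x',np.arctan2(d@ey,-d@ex))
print('draw needed',(nose-pt)@ey,(ta-pt)@ey)
pin=plane(w,262,114,.11);print('front pin',pin, 'expect', np.array([.537,-.069])-.059*ex[:2])
to([pv[0],pv[1],.13])
cv2.imwrite('pics/g.png',np.hstack([cv2.resize(w['color'][110:210,215:315],(400,400),interpolation=2),cv2.resize(w['color'][80:155,370:445],(400,400),interpolation=2)]))
E
```

```text
pivot [ 0.538  -0.0664  0.09  ] tail [ 0.4929 -0.0622  0.09  ] 0.045304288251244426 pt [0.474  0.0376 0.034 ] nose [0.46   0.0835 0.036 ] tab [0.4453 0.0781 0.038 ]
fin in cutter axes -0.04353076470381101 0.012551934442677952 world ang 3.0478613288195633 angle from -x 0.28073132477023005
draw needed 0.04772229977685642 0.04517775971263662
front pin [ 0.4793 -0.0781  0.11  ] expect [ 0.479 -0.08 ]
slide mm for [np.float64(0.5379694481191853), np.float64(-0.06641542622989183), 0.13] [-3.3517  8.0119 80.7466]
```

View pics/g.png

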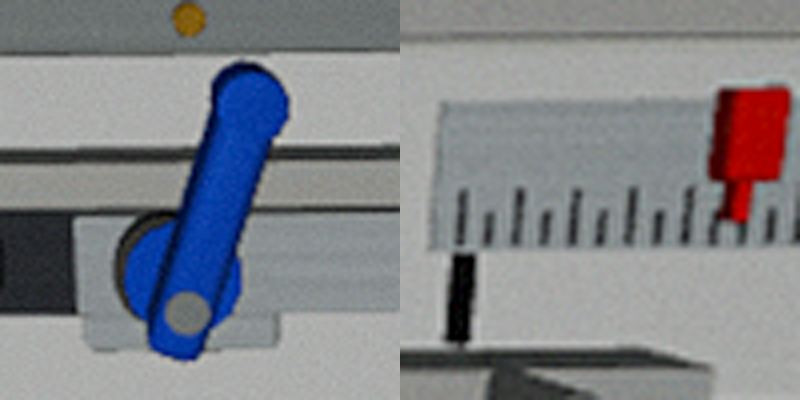

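Call:
{"fn": "send_rows", "kwargs": {
  "motion": [
    {"claw": 0.2, "slide": [-3, 7, 20], "delta_rot": [0, 0, 0.13]},
    {"claw": 0.2, "slide": [-3, 7, 50], "delta_rot": [0, 0, 0.26]},
    {"claw": 0.2, "slide": [-3, 7, 75], "delta_rot": [0, 0, 0.26]},
    {"claw": 0.2, "slide": [-3, 7, 75], "delta_rot": [0, 0, 0.26]},
    {"claw": 0.2, "slide": [-3, 7, 75], "delta_rot": [0, 0, 0.26]}
  ]
}}

```text
time: 10.95
position: [0.5379, -0.0673, 0.1359]
tool_rot: [-0.127, -3.139, -0.001]
ft_force: [-0.2, -0.5, -0.3]
grip_width: 0.602
grip_force: 0.0
```

```bash
python3 - <<'E'
from st import *
show();to([.538,-.067,.086])
w=img('wrist');
h=cv2.cvtColor(w['color'],cv2.COLOR_BGR2HSV);m=((h[...,0]>105)&(h[...,0]<130)&(h[...,1]>120)&(h[...,2]>100)).astype(np.uint8)
c=max(cv2.findContours(m,0,2)[0],key=cv2.contourArea);print(c[:,0].min(0),c[:,0].max(0))
print('proj pivot/tail',proj(w,[.538,-.067,.09]),proj(w,[.538+.043*np.cos(3.06),-.067+.043*np.sin(3.06),.09]))
cv2.imwrite('pics/i.png',w['color'])
E
```

```text
10.95 pos [ 0.5379 -0.0673  0.1359] yaw 3.060945428340679 z [-0.0002  0.0004 -1.    ] f [-0.1521 -0.4589 -0.2555] w 0.6020372982731196 0.0 q [ 0.8518  0.2829 -0.8819  1.8289  0.2389  1.1411  1.379 ]
slide mm for [0.538, -0.067, 0.086] [-0.1192  0.2616 49.9308]
[233 130] [271 230]
proj pivot/tail [252.7075 215.0422] [252.8539 142.5137]
```

View pics/i.png

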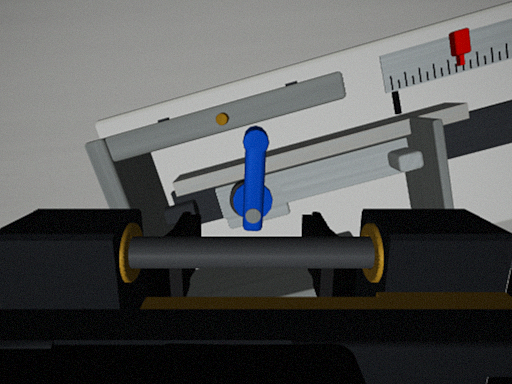

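The wrist view shows the fin almost upright in the image, with the pivot at (253,216) as predicted and the tail at (256,140). Descending and gripping.

Call:
{"fn": "send_rows", "kwargs": {
  "motion": [
    {"claw": 0.2, "slide": [0, 0, 20], "delta_rot": [0, 0, 0.03]},
    {"claw": 0.2, "slide": [0, 0, 35], "delta_rot": [0, 0, 0.03]},
    {"claw": 0.2, "slide": [0, 0, 47], "delta_rot": [0, 0, 0.03]},
    {"claw": 0.2, "slide": [0, 0, 49], "delta_rot": [0, 0, 0.03]},
    {"claw": 0.2, "slide": [0, 0, 49], "delta_rot": [0, 0, 0.03]}
  ]
}}

```text
time: 11.5
position: [0.5377, -0.0673, 0.0864]
tool_rot: [-0.173, -3.136, -0.0]
ft_force: [-0.7, -0.1, -0.2]
grip_width: 0.605
grip_force: 0.0
```

Call:
{"fn": "send_rows", "kwargs": {
  "motion": [
    {"claw": -1, "slide": [0, 0, 0], "delta_rot": [0, 0, 0]},
    {"claw": -1, "slide": [0, 0, 0], "delta_rot": [0, 0, 0]},
    {"claw": -1, "slide": [0, 0, 0], "delta_rot": [0, 0, 0]},
    {"claw": -1, "slide": [0, 0, 0], "delta_rot": [0, 0, 0]},
    {"claw": -1, "slide": [0, 0, 0], "delta_rot": [0, 0, 0]}
  ],
  "grip_force": 60
}}

```text
time: 12.0
position: [0.5378, -0.0675, 0.0867]
tool_rot: [0.174, 3.137, -0.0]
ft_force: [0.3, 0.5, 1.6]
grip_width: 0.237
grip_force: 0.0
```

Call:
{"fn": "send_rows", "kwargs": {
  "motion": [
    {"claw": -1, "slide": [0, 0, 0], "delta_rot": [0, 0, 0]},
    {"claw": -1, "slide": [0, 0, 0], "delta_rot": [0, 0, 0]},
    {"claw": -1, "slide": [0, 0, 0], "delta_rot": [0, 0, 0]},
    {"claw": -1, "slide": [0, 0, 0], "delta_rot": [0, 0, 0]},
    {"claw": -1, "slide": [0, 0, 0], "delta_rot": [0, 0, 0]}
  ]
}}

```text
time: 12.5
position: [0.5379, -0.0665, 0.0866]
tool_rot: [0.173, 3.137, 0.002]
ft_force: [0.7, 4.3, 0.7]
grip_width: 0.133
grip_force: 60.0
```

```bash
python3 - <<'E'
from st import *
show()
ey=np.array([-np.sin(.187),np.cos(.187),0]);to(p+.047*ey)
w=img('wrist');h=cv2.cvtColor(w['color'],cv2.COLOR_BGR2HSV);m2=((h[...,1]>130)&((h[...,0]<8)|(h[...,0]>172))).astype(np.uint8)
for c in cv2.findContours(m2,0,2)[0]:
  if cv2.contourArea(c)>5: print('red',c[:,0].mean(0),cv2.contourArea(c))
E
```

```text
12.5 pos [ 0.5379 -0.0665  0.0866] yaw 3.031388081182416 z [ 0.0003  0.0011 -1.    ] f [0.6756 4.3075 0.7022] w 0.13316847962656633 60.00019353814423 q [ 0.8149  0.3451 -0.8515  1.875   0.2959  1.0531  1.3045]
slide mm for [ 0.5292 -0.0203  0.0866] [13.7639 44.9394  0.0487]
red [501.7879  23.    ] 520.5
```

Call:
{"fn": "send_rows", "kwargs": {
  "motion": [
    {"claw": -1, "slide": [2, 6, 0], "delta_rot": [0, 0, 0]},
    {"claw": -1, "slide": [5, 17, 0], "delta_rot": [0, 0, 0]},
    {"claw": -1, "slide": [9, 29, 0], "delta_rot": [0, 0, 0]},
    {"claw": -1, "slide": [12, 39, 0], "delta_rot": [0, 0, 0]},
    {"claw": -1, "slide": [12, 39, 0], "delta_rot": [0, 0, 0]}
  ]
}}

```text
time: 13.05
position: [0.5305, -0.0277, 0.0867]
tool_rot: [0.173, 3.135, -0.003]
ft_force: [3.7, -3.4, -1.8]
grip_width: 0.13
grip_force: 60.0
```

```bash
python3 - <<'E'
from st import *
show()
ey=np.array([-np.sin(.187),np.cos(.187),0]);print('drawn',(p-[.5379,-.0665,.0866])@ey)
w=img('wrist');a=img('scene')
print('proj exp tab in w',proj(w,[.46,.0835,.036]))
cv2.imwrite('pics/j.png',np.hstack([cv2.resize(w['color'][0:150,330:512],(400,330),interpolation=2),cv2.resize(a['color'][205:260,180:250],(400,330),interpolation=2)]))
E
```

```text
13.05 pos [ 0.5305 -0.0277  0.0867] yaw 3.0316476028374275 z [ 0.0014 -0.002  -1.    ] f [ 3.6764 -3.4041 -1.7604] w 0.13022866494524135 59.99934428371489 q [ 0.7696  0.324  -0.8734  1.9012  0.2884  1.0452  1.236 ]
drawn 0.03952480866702576
proj exp tab in w [441.2219  68.9287]
```

View pics/j.png

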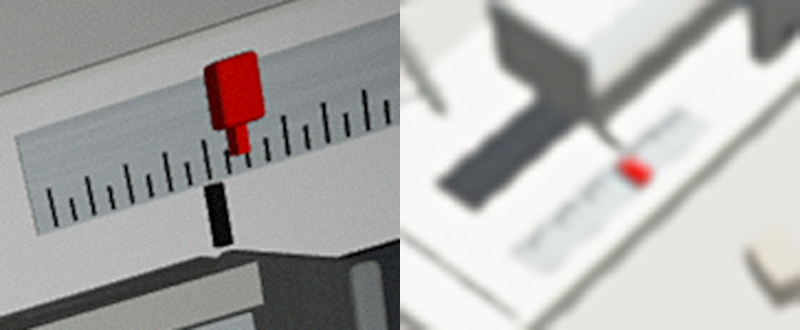

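The crop shows the pointer tip at wrist pixel (427,84.6) and the tab nose at (438.3,69.6), so roughly 7 mm of draw is left. I have used up the picture budget (one over, in fact), so from here on I measure numerically.

```bash
cat > m.py <<'E'
from st import *
w=img('wrist')
T=np.eye(4);T[:3,:3]=M;T[:3,3]=p;C=np.linalg.inv(T)@np.array(w['pose'])   # camera in tool
def cam(pos,yaw):
    G=np.eye(4);c,s_=np.cos(yaw),np.sin(yaw);G[:3,:3]=[[c,s_,0],[s_,-c,0],[0,0,-1]];G[:3,3]=pos
    d=dict(w);d['pose']=G@C;return d
ex=np.array([np.cos(.187),np.sin(.187),0]);ey=np.array([-ex[1],ex[0],0])
w2=cam([.5361,-.0749,.2108],-2.96396);wi=cam([.5379,-.0673,.1359],3.06095)
E
python3 - <<'E'
from m import *
n=tri(ray(w2,433.4,121.2),ray(wi,461,66),ray(w,438.3,69.6));q=tri(ray(w2,381.6,127.4),ray(wi,395,92))
print('nose',n,'pointer home',q,'draw total',(n-q)@ey)
for z in(.030,.032,.034,.036):
  print(z,[ (plane(d,*x,z)@ex, plane(d,*x,z)@ey) for d,x in((w2,(433.4,121.2)),(wi,(461,66)),(w,(438.3,69.6)))],'ptr',[plane(d,*x,z)@ey for d,x in((w2,(381.6,127.4)),(wi,(395,92)),(w,(426.9,84.6)))])
# tick slopes: fine pixels of nose and pointer now
c=w['color'];h=cv2.cvtColor(c,cv2.COLOR_BGR2HSV);r=((h[...,1]>130)&((h[...,0]<8)|(h[...,0]>172)))
for v in range(24,72,3):
    x=np.where(r[v])[0]
    if len(x):print(v,x.min(),x.max())
g=cv2.cvtColor(c,cv2.COLOR_BGR2GRAY)
for v in range(82,112,4):
    x=np.where(g[v,415:445]<60)[0]+415;print('p',v,x.min() if len(x) else 0,x.max() if len(x) else 0)
E
```

```text
nose [0.4607 0.083  0.0348] pointer home [0.4746 0.0357 0.0409] draw total 0.049079871607353255
0.03 [(np.float64(0.46836112859251205), np.float64(-7.647654327026558e-05)), (np.float64(0.46901223137639414), np.float64(-0.0012528435442115235)), (np.float64(0.4680263937486831), np.float64(-0.002889376292469461))] ptr [np.float64(-0.04884454818110285), np.float64(-0.048750214046100734), np.float64(-0.010375699784235061)]
0.032 [(np.float64(0.4682251004031932), np.float64(-0.0011544004645952014)), (np.float64(0.46887298610215594), np.float64(-0.0024532835926289885)), (np.float64(0.46786746610334645), np.float64(-0.003953195376331407))] ptr [np.float64(-0.049619162710674444), np.float64(-0.04956555033339402), np.float64(-0.011363637243130158)]
0.034 [(np.float64(0.46808907221387436), np.float64(-0.0022323243859201096)), (np.float64(0.4687337408279178), np.float64(-0.003653723641046426)), (np.float64(0.46770853845800986), np.float64(-0.005017014460193325))] ptr [np.float64(-0.05039377724024602), np.float64(-0.0503808866206873), np.float64(-0.01235157470202528)]
0.036 [(np.float64(0.4679530440245555), np.float64(-0.003310248307245004)), (np.float64(0.46859449555367966), np.float64(-0.004854163689463932)), (np.float64(0.46754961081267316), np.float64(-0.0060808335440552565))] ptr [np.float64(-0.05116839176981757), np.float64(-0.05119622290798058), np.float64(-0.013339512160920403)]
24 439 447
27 430 448
30 425 448
33 425 449
36 425 449
39 426 450
42 426 450
45 427 451
48 427 451
51 428 451
54 428 444
57 429 443
60 435 444
63 435 444
66 436 445
69 436 439
p 82 418 418
p 86 423 431
p 90 424 431
p 94 424 432
p 98 425 433
p 102 426 433
p 106 426 434
p 110 427 434
```

Call:
{"fn": "send_rows", "kwargs": {
  "motion": [
    {"claw": -1, "slide": [1, 3, 0], "delta_rot": [0, 0, 0]},
    {"claw": -1, "slide": [2, 7, 0], "delta_rot": [0, 0, 0]},
    {"claw": -1, "slide": [2, 7, 0], "delta_rot": [0, 0, 0]},
    {"claw": -1, "slide": [2, 7, 0], "delta_rot": [0, 0, 0]},
    {"claw": -1, "slide": [2, 7, 0], "delta_rot": [0, 0, 0]}
  ]
}}

```text
time: 13.7
position: [0.5293, -0.0211, 0.0867]
tool_rot: [0.175, 3.136, -0.001]
ft_force: [3.6, -4.0, -0.9]
grip_width: 0.129
grip_force: 60.0
```

```bash
cat > chk.py <<'E'
from m import *
c=w['color'];h=cv2.cvtColor(c,cv2.COLOR_BGR2HSV);r=((h[...,1]>130)&(h[...,2]>60)&((h[...,0]<8)|(h[...,0]>172))).astype(np.uint8)
g=cv2.cvtColor(c,cv2.COLOR_BGR2GRAY)
def rect(d,g,z=.034,x0=.44,x1=.50,y0=-.06,y1=.03,s=5000):
    # sample image on plane z in cutter axes (absolute coords along ex,ey), 0.2 mm/px
    X,Y=np.meshgrid(np.arange(x0,x1,1/s),np.arange(y0,y1,1/s),indexing='ij')
    P=X[...,None]*ex+Y[...,None]*ey+[0,0,z]
    T=np.array(d['pose']);q=(P-T[:3,3])@T[:3,:3]
    u=(d['fx']*q[...,0]/q[...,2]+d['cx']).astype(np.float32);v=(d['fy']*q[...,1]/q[...,2]+d['cy']).astype(np.float32)
    return cv2.remap(g,u,v,1)
def report():
    RR=rect(w,r);G=rect(w,g)
    y=lambda i:-.06+i/5000
    for i in range(0,RR.shape[0],8):
        a=np.where(RR[i])[0];b=np.where(G[i]<60)[0]
        print('x %.4f'%(.44+i/5000),'red',(round(y(a.min())*1e3,1),round(y(a.max())*1e3,1),round(y(np.median(a))*1e3,2)) if len(a) else '-','blk',(round(y(b.min())*1e3,1),round(y(b.max())*1e3,1),len(b)) if len(b) else '-')
E
python3 - <<'E'
from chk import *
show();print('drawn',(p-[.5379,-.0665,.0866])@ey,'x',(p-[.5379,-.0665,.0866])@ex);report()
E
```

```text
13.7 pos [ 0.5293 -0.0211  0.0867] yaw 3.0300522565599293 z [ 0.0006 -0.0009 -1.    ] f [ 3.615  -3.9802 -0.915 ] w 0.12863844906308577 59.99962351284921 q [ 0.7619  0.322  -0.8768  1.9039  0.2862  1.0451  1.2239]
drawn 0.0462014503120627 x -4.633933211647794e-05
x 0.4400 red - blk -
x 0.4416 red - blk -
x 0.4432 red - blk -
x 0.4448 red (np.float64(-6.0), np.float64(2.2), np.float64(-2.7)) blk -
x 0.4464 red (np.float64(-9.0), np.float64(3.2), np.float64(-2.9)) blk (np.float64(-9.0), np.float64(3.0), 55)
x 0.4480 red (np.float64(-9.0), np.float64(3.4), np.float64(-2.8)) blk (np.float64(-9.0), np.float64(3.2), 58)
x 0.4496 red (np.float64(-9.2), np.float64(3.2), np.float64(-3.0)) blk (np.float64(-9.0), np.float64(3.0), 61)
x 0.4512 red (np.float64(-8.8), np.float64(3.4), np.float64(-2.7)) blk (np.float64(-9.0), np.float64(3.2), 62)
x 0.4528 red (np.float64(-9.2), np.float64(3.2), np.float64(-3.0)) blk (np.float64(-9.0), np.float64(3.0), 61)
x 0.4544 red (np.float64(-8.8), np.float64(3.4), np.float64(-2.7)) blk (np.float64(-9.0), np.float64(3.0), 60)
x 0.4560 red (np.float64(-9.2), np
[... 1294 characters left out ...]
at64(-2.4), 23)
x 0.4816 red - blk (np.float64(-6.8), np.float64(-2.4), 23)
x 0.4832 red - blk (np.float64(-6.8), np.float64(-2.6), 22)
x 0.4848 red - blk (np.float64(-6.8), np.float64(-2.4), 23)
x 0.4864 red - blk (np.float64(-6.8), np.float64(-2.4), 23)
x 0.4880 red - blk (np.float64(-6.8), np.float64(-2.6), 22)
x 0.4896 red - blk -
x 0.4912 red - blk (np.float64(-60.0), np.float64(-1.6), 246)
x 0.4928 red - blk (np.float64(-55.6), np.float64(2.6), 145)
x 0.4944 red - blk (np.float64(-59.8), np.float64(6.8), 265)
x 0.4960 red - blk (np.float64(-4.0), np.float64(10.8), 58)
x 0.4976 red - blk (np.float64(-3.8), np.float64(15.2), 79)
x 0.4992 red - blk (np.float64(-4.0), np.float64(19.0), 87)
```

Call:
{"fn": "send_rows", "kwargs": {
  "motion": [
    {"claw": -1, "slide": [0.3, 1, 0], "delta_rot": [0, 0, 0]},
    {"claw": -1, "slide": [0.3, 1, 0], "delta_rot": [0, 0, 0.1]},
    {"claw": -1, "slide": [0.3, 1, 0], "delta_rot": [0, 0, 0.2]},
    {"claw": -1, "slide": [0.3, 1, 0], "delta_rot": [0, 0, 0.3]},
    {"claw": -1, "slide": [0.3, 1, 0], "delta_rot": [0, 0, 0.4]}
  ]
}}

```text
time: 14.25
position: [0.5289, -0.0201, 0.0866]
tool_rot: [0.801, 3.037, -0.001]
ft_force: [3.3, -3.2, -1.0]
grip_width: 0.13
grip_force: 60.0
```

Call:
{"fn": "send_rows", "kwargs": {
  "motion": [
    {"claw": -1, "slide": [0, 0, 0], "delta_rot": [0, 0, 0.1]},
    {"claw": -1, "slide": [0, 0, 0], "delta_rot": [0, 0, 0.2]},
    {"claw": -1, "slide": [0, 0, 0], "delta_rot": [0, 0, 0.3]},
    {"claw": -1, "slide": [0, 0, 0], "delta_rot": [0, 0, 0.3]},
    {"claw": -1, "slide": [0, 0, 0], "delta_rot": [0, 0, 0.3]}
  ]
}}

```text
time: 14.75
position: [0.5287, -0.0197, 0.0866]
tool_rot: [1.236, 2.888, -0.001]
ft_force: [2.5, -3.3, 0.3]
grip_width: 0.132
grip_force: 60.0
```

```bash
python3 - <<'E'
from chk import *
show();print('drawn',(p-[.5379,-.0665,.0866])@ey,'x',(p-[.5379,-.0665,.0866])@ex,'cam y',np.array(w['pose'])[:3,3]@ey);report()
print('ey in tool',M.T@ey)
E
```

```text
14.75 pos [ 0.5287 -0.0197  0.0866] yaw 2.3325459708911227 z [-0.0001 -0.0006 -1.    ] f [ 2.4986 -3.2525  0.2838] w 0.13249698544131225 59.99995498917997 q [ 0.6622  0.2888 -0.759   1.9075  0.2308  1.0338  0.5664]
drawn 0.04769316173079059 x -0.00029264906992013996 cam y -0.062307967772182525
x 0.4400 red - blk (np.float64(-27.4), np.float64(29.8), 287)
x 0.4416 red - blk (np.float64(-26.4), np.float64(29.8), 282)
x 0.4432 red - blk (np.float64(-25.4), np.float64(29.8), 277)
x 0.4448 red - blk (np.float64(-24.4), np.float64(29.8), 272)
x 0.4464 red - blk (np.float64(-23.4), np.float64(29.8), 267)
x 0.4480 red - blk (np.float64(-22.4), np.float64(29.8), 262)
x 0.4496 red - blk (np.float64(-21.2), np.float64(29.8), 256)
x 0.4512 red - blk (np.float64(-20.2), np.float64(29.8), 251)
x 0.4528 red - blk (np.float64(-19.2), np.float64(29.8), 246)
x 0.4544 red - blk (np.float64(-18.2), np.float64(29.8), 241)
x 0.4560 red - blk (np.float64(-17.2), np.float64(29.8), 236)
x 0.4576 red - blk (np.float64(-16.0), np.float64(29.8), 230)
x 0.4592 red - blk (np.float64(-15.0), np.float64(29.8), 225)
[... 869 characters left out ...]
2 red - blk (np.float64(-4.8), np.float64(29.8), 168)
x 0.4848 red - blk (np.float64(-4.8), np.float64(29.8), 162)
x 0.4864 red - blk (np.float64(-4.8), np.float64(29.8), 157)
x 0.4880 red - blk (np.float64(-5.0), np.float64(29.8), 153)
x 0.4896 red - blk (np.float64(4.6), np.float64(29.8), 127)
x 0.4912 red - blk (np.float64(-60.0), np.float64(29.8), 346)
x 0.4928 red - blk (np.float64(-4.8), np.float64(29.8), 174)
x 0.4944 red - blk (np.float64(-4.8), np.float64(29.8), 174)
x 0.4960 red - blk (np.float64(-4.8), np.float64(29.8), 174)
x 0.4976 red - blk (np.float64(-4.8), np.float64(29.8), 174)
x 0.4992 red - blk (np.float64(-4.8), np.float64(29.8), 174)
ey in tool [ 0.8393  0.5436 -0.0006]
```

```bash
python3 - <<'E'
from m import *
import chk
A=[img('scene') for _ in range(6)];a=A[0];c=np.mean([x['color'] for x in A],0).astype(np.float32)
print('k',(np.array(a['pose'])[:3,3]@ey+.004)/(a['pose'][2][3]-.034))
redness=c[...,2]-c[...,:2].mean(2);g=c.mean(2)
RR=chk.rect(a,redness,y0=-.03,y1=.03);G=chk.rect(a,g,y0=-.03,y1=.03)
Y=-30+np.arange(RR.shape[1])/5
for i in range(0,RR.shape[0],15):
    r=np.clip(RR[i]-25,0,None);d=np.clip(np.median(G[i])-12-G[i],0,None);s=slice(75,190)
    print('x %.4f'%(.44+i/5000),'red',round(r.max(),0),round((r*Y).sum()/r.sum(),2) if r.sum()>0 else '','dark',round(d[s].max(),0),round((d[s]*Y[s]).sum()/d[s].sum(),2) if d[s].sum()>0 else '')
E
```

```text
k 0.6308220689640985
x 0.4400 red 0.0  dark 0.0 
x 0.4430 red 0.0  dark 6.0 -0.73
x 0.4460 red 34.0 -3.08 dark 47.0 -1.67
x 0.4490 red 106.0 -4.16 dark 90.0 -2.63
x 0.4520 red 156.0 -4.69 dark 113.0 -3.21
x 0.4550 red 173.0 -4.85 dark 110.0 -3.38
x 0.4580 red 169.0 -4.99 dark 109.0 -3.45
x 0.4610 red 127.0 -5.22 dark 79.0 -3.69
x 0.4640 red 78.0 -5.55 dark 46.0 -4.05
x 0.4670 red 21.0 -5.28 dark 14.0 -2.78
x 0.4700 red 0.0  dark 10.0 -1.64
x 0.4730 red 0.0  dark 32.0 -1.28
x 0.4760 red 0.0  dark 57.0 -1.72
x 0.4790 red 0.0  dark 77.0 -1.9
x 0.4820 red 0.0  dark 65.0 -2.18
x 0.4850 red 0.0  dark 67.0 -2.39
x 0.4880 red 0.0  dark 45.0 -2.99
x 0.4910 red 0.0  dark 41.0 -4.92
x 0.4940 red 0.0  dark 38.0 -6.51
x 0.4970 red 0.0  dark 29.0 -6.93
```

Call:
{"fn": "send_rows", "kwargs": {
  "motion": [
    {"claw": -1, "slide": [0, 0, 0], "delta_rot": [0, 0, 0.08]},
    {"claw": -1, "slide": [0, 0, 0], "delta_rot": [0, 0, 0.16]},
    {"claw": -1, "slide": [0, 0, 0], "delta_rot": [0, 0, 0.24]},
    {"claw": -1, "slide": [0, 0, 0], "delta_rot": [0, 0, 0.3]}
  ]
}}

```text
time: 15.55
position: [0.5287, -0.0197, 0.0866]
tool_rot: [1.659, 2.667, -0.002]
ft_force: [1.2, -6.2, 1.1]
grip_width: 0.129
grip_force: 60.0
```

```bash
cat > d.py <<'E'
from st import *
show();e=np.array([-np.sin(.187),np.cos(.187),0]);x=np.array([e[1],-e[0],0]);D=p-[.5379,-.0665,.0866];print('drawn mm',D@e*1e3,'x',D@x*1e3,'ey tool',M.T@e,'ex tool',M.T@x,'turned',3.0314-np.arctan2(M[1,0],M[0,0]),'tq',s['torque'])
E
python3 d.py
```

```text
15.55 pos [ 0.5287 -0.0197  0.0866] yaw 2.0284090796630663 z [-0.0002 -0.0011 -1.    ] f [ 1.2172 -6.1529  1.1113] w 0.12907520480176451 59.99913889914751 q [ 0.6218  0.2778 -0.7116  1.9088  0.2117  1.0304  0.2769]
drawn mm 47.671546341985255 x -0.38435771261403434 ey tool [ 0.9636  0.2673 -0.001 ] ex tool [-0.2673  0.9636 -0.0004] turned 1.0029909203369338 tq [-1.2672 -0.5184  0.1604]
```

Call:
{"fn": "send_rows", "kwargs": {
  "motion": [
    {"claw": -1, "slide": [0, 0, 0], "delta_rot": [0, 0, 0.06]},
    {"claw": -1, "slide": [0, 0, 0], "delta_rot": [0, 0, 0.12]},
    {"claw": -1, "slide": [0, 0, 0], "delta_rot": [0, 0, 0.18]}
  ]
}}

```text
time: 15.85
position: [0.5289, -0.0213, 0.0866]
tool_rot: [1.892, 2.506, -0.003]
ft_force: [2.8, -8.6, 0.4]
grip_width: 0.135
grip_force: 60.0
```

```bash
python3 d.py
```

```text
15.85 pos [ 0.5289 -0.0213  0.0866] yaw 1.848187559711961 z [ 0.0002 -0.0029 -1.    ] f [ 2.8319 -8.6409  0.382 ] w 0.13487709779372306 59.999931659549475 q [ 0.5992  0.2721 -0.6833  1.9094  0.2029  1.0283  0.1057]
drawn mm 46.115702233286264 x -0.4580945931794502 ey tool [ 0.9959  0.0903 -0.0029] ex tool [-0.0903  0.9959 -0.0003] turned 1.183212440288039 tq [-1.8886 -0.7252  0.1973]
```

Call:
{"fn": "send_rows", "kwargs": {
  "motion": [
    {"claw": -1, "slide": [2, 0.2, 0], "delta_rot": [0, 0, 0]},
    {"claw": -1, "slide": [2, 0.2, 0], "delta_rot": [0, 0, 0]},
    {"claw": -1, "slide": [2, 0.2, 0], "delta_rot": [0, 0, 0]}
  ]
}}

```text
time: 16.15
position: [0.5286, -0.0195, 0.0866]
tool_rot: [1.89, 2.507, -0.003]
ft_force: [2.9, -8.5, 1.3]
grip_width: 0.136
grip_force: 60.0
```

```bash
python3 d.py
```

```text
16.15 pos [ 0.5286 -0.0195  0.0866] yaw 1.8498460083537582 z [ 0.0003 -0.0029 -1.    ] f [ 2.9013 -8.5187  1.2674] w 0.13620188190671093 60.00029515475035 q [ 0.5972  0.2714 -0.6846  1.9103  0.2027  1.0281  0.1041]
drawn mm 47.952266211530095 x -0.43594656805701415 ey tool [ 0.9958  0.0919 -0.0029] ex tool [-0.0919  0.9958 -0.0003] turned 1.1815539916462419 tq [-1.7303 -0.6721  0.0699]
```

Call:
{"fn": "send_rows", "kwargs": {
  "motion": [
    {"claw": -1, "slide": [0.5, 0, 0], "delta_rot": [0, 0, 0.06]},
    {"claw": -1, "slide": [1, 0.1, 0], "delta_rot": [0, 0, 0.12]},
    {"claw": -1, "slide": [1, 0.1, 0], "delta_rot": [0, 0, 0.17]}
  ]
}}

```text
time: 16.45
position: [0.5284, -0.0189, 0.0866]
tool_rot: [2.094, 2.338, -0.005]
ft_force: [1.9, -8.1, 1.9]
grip_width: 0.139
grip_force: 60.0
```

```bash
python3 d.py; python3 - <<'E'
from chk import *
ys,xs=np.where(r);print('red px',len(xs),(xs.min(),xs.max(),ys.min(),ys.max()) if len(xs) else '', 'tab exp',proj(w,[.46,.0835,.036]),'ptr exp',proj(w,[.469,.082,.034]))
E
```

```text
16.45 pos [ 0.5284 -0.0189  0.0866] yaw 1.6808724056301323 z [ 0.0004 -0.0043 -1.    ] f [ 1.9017 -8.1238  1.8553] w 0.13917461058290884 60.0272199511528 q [ 0.5742  0.2661 -0.6601  1.9114  0.1947  1.0265 -0.0603]
drawn mm 48.51930112991765 x -0.4812413932887158 ey tool [ 0.997  -0.0768 -0.0043] ex tool [ 0.0768  0.997  -0.0004] turned 1.3505275943698678 tq [-1.6894 -0.4783  1.0473]
red px 774 (np.int64(97), np.int64(144), np.int64(5), np.int64(27)) tab exp [141.885   13.7918] ptr exp [159.9866  19.8211]
```

```bash
python3 - <<'E'
from chk import *
print('cam y',np.array(w['pose'])[:3,3]@ey,np.array(w['pose'])[2,3]);
W=[img('wrist') for _ in range(5)];c=np.mean([x['color'] for x in W],0).astype(np.float32)
red=c[...,2]-c[...,:2].mean(2);g=c.mean(2)
RR=rect(w,red,y0=-.03,y1=.02);G=rect(w,g,y0=-.03,y1=.02);Y=-30+np.arange(RR.shape[1])/5
for i in range(15,250,8):
    b=np.where(RR[i]>30)[0];d=np.where((G[i]<70)&(G[i]>0)&(RR[i]<25))[0]
    print('x %.4f'%(.44+i/5000),'red',(Y[b.min()],Y[b.max()],round(Y[b].mean(),2)) if len(b) else '-','dark',(Y[d.min()],Y[d.max()],len(d),round(Y[d].mean(),2)) if len(d) else '-')
E
```

```text
cam y -0.05018613309499171 0.2271134209029652
x 0.4430 red - dark (np.float64(6.200000000000003), np.float64(6.200000000000003), 1, np.float64(6.2))
x 0.4446 red (np.float64(-7.600000000000001), np.float64(2.3999999999999986), np.float64(-2.6)) dark (np.float64(6.200000000000003), np.float64(6.200000000000003), 1, np.float64(6.2))
x 0.4462 red (np.float64(-8.2), np.float64(2.6000000000000014), np.float64(-2.8)) dark (np.float64(6.0), np.float64(6.0), 1, np.float64(6.0))
x 0.4478 red (np.float64(-8.600000000000001), np.float64(2.6000000000000014), np.float64(-3.0)) dark (np.float64(5.799999999999997), np.float64(5.799999999999997), 1, np.float64(5.8))
x 0.4494 red (np.float64(-8.399999999999999), np.float64(2.6000000000000014), np.float64(-2.9)) dark (np.float64(5.799999999999997), np.float64(5.799999999999997), 1, np.float64(5.8))
x 0.4510 red (np.float64(-8.399999999999999), np.float64(2.3999999999999986), np.float64(-3.0)) dark (np.float64(5.600000000000001), np.float64(5.600000000000001), 1, np.float64(5.6))
x 0.4526 red (np.float64(-8.600000000000001), np.float64(2.39999999999999
[... 2344 characters left out ...]
9999986), 21, np.float64(-1.65))
x 0.4798 red - dark (np.float64(-3.8000000000000007), np.float64(3.3999999999999986), 20, np.float64(-1.73))
x 0.4814 red - dark (np.float64(-4.0), np.float64(3.200000000000003), 21, np.float64(-1.85))
x 0.4830 red - dark (np.float64(-4.0), np.float64(3.0), 22, np.float64(-1.77))
x 0.4846 red - dark (np.float64(-3.8000000000000007), np.float64(3.0), 20, np.float64(-1.75))
x 0.4862 red - dark (np.float64(-4.0), np.float64(2.799999999999997), 22, np.float64(-1.66))
x 0.4878 red - dark (np.float64(-4.0), np.float64(2.799999999999997), 35, np.float64(-0.6))
x 0.4894 red - dark (np.float64(-2.8000000000000007), np.float64(2.6000000000000014), 28, np.float64(-0.1))
```

The closed-lever view has the least parallax so far. It puts the pointer about 1.3 mm past the tab, so I'll ease the lever back a little without letting go, shift the leg home and close again.

Call:
{"fn": "send_rows", "kwargs": {
  "motion": [
    {"claw": -1, "slide": [0, 0, 0], "delta_rot": [0, 0, -0.1]},
    {"claw": -1, "slide": [-1, 0.1, 0], "delta_rot": [0, 0, -0.2]},
    {"claw": -1, "slide": [-2, 0.2, 0], "delta_rot": [0, 0, -0.32]},
    {"claw": -1, "slide": [-3, 0.2, 0], "delta_rot": [0, 0, -0.32]},
    {"claw": -1, "slide": [-3.2, 0.2, 0], "delta_rot": [0, 0, -0.32]}
  ]
}}

```text
time: 17.3
position: [0.5284, -0.0185, 0.0866]
tool_rot: [-1.698, -2.642, -0.0]
ft_force: [-0.7, -1.1, 4.1]
grip_width: 0.132
grip_force: 60.0
```

```bash
python3 d.py
```

```text
17.3 pos [ 0.5284 -0.0185  0.0866] yaw 1.998819433858858 z [-0.0008  0.0008 -1.    ] f [-0.685  -1.0872  4.124 ] w 0.1316670435763751 60.00060735270381 q [ 0.6175  0.2768 -0.7078  1.9091  0.2077  1.0303  0.2487]
drawn mm 48.92108308711374 x -0.4238077532594798 ey tool [0.9711 0.2387 0.001 ] ex tool [-0.2387  0.9711 -0.0007] turned 1.032580566141142 tq [-0.2648 -0.0126  0.009 ]
```

Call:
{"fn": "send_rows", "kwargs": {
  "motion": [
    {"claw": -1, "slide": [-1.7, -0.4, 0], "delta_rot": [0, 0, 0]},
    {"claw": -1, "slide": [-1.7, -0.4, 0], "delta_rot": [0, 0, 0]},
    {"claw": -1, "slide": [-1.7, -0.4, 0], "delta_rot": [0, 0, 0]}
  ]
}}

```text
time: 17.6
position: [0.5289, -0.0211, 0.0866]
tool_rot: [-1.697, -2.643, 0.001]
ft_force: [-0.4, -0.7, 5.7]
grip_width: 0.134
grip_force: 60.0
```

```bash
python3 d.py
```

```text
17.6 pos [ 0.5289 -0.0211  0.0866] yaw 1.9999138915725487 z [-0.0005 -0.0003 -1.    ] f [-0.4036 -0.7326  5.7246] w 0.13427643733633662 60.00127678737044 q [ 0.6196  0.2774 -0.7057  1.908   0.2089  1.0304  0.2535]
drawn mm 46.247337809726886 x -0.399034752859962 ey tool [ 0.9708  0.2398 -0.0002] ex tool [-0.2398  0.9708 -0.0005] turned 1.0314861084274514 tq [-0.293   0.1207 -0.0461]
```

Call:
{"fn": "send_rows", "kwargs": {
  "motion": [
    {"claw": -1, "slide": [1, 0.2, 0], "delta_rot": [0, 0, 0]},
    {"claw": -1, "slide": [1.6, 0.4, 0], "delta_rot": [0, 0, 0.08]},
    {"claw": -1, "slide": [2.4, 0.6, 0], "delta_rot": [0, 0, 0.16]},
    {"claw": -1, "slide": [2.8, 0.7, 0], "delta_rot": [0, 0, 0.2]},
    {"claw": -1, "slide": [2.8, 0.7, 0], "delta_rot": [0, 0, 0.2]}
  ]
}}

```text
time: 18.1
position: [0.529, -0.022, 0.0866]
tool_rot: [1.954, 2.456, -0.005]
ft_force: [1.3, -8.5, 4.4]
grip_width: 0.133
grip_force: 60.0
```

```bash
python3 d.py
```

```text
18.1 pos [ 0.529  -0.022   0.0866] yaw 1.7973734660140412 z [ 0.0009 -0.0046 -1.    ] f [ 1.2581 -8.5254  4.423 ] w 0.13266924073433584 60.00080178491771 q [ 0.5915  0.27   -0.6741  1.9098  0.2013  1.0273  0.0569]
drawn mm 45.40447485073157 x -0.4601343130584314 ey tool [ 0.9992  0.0396 -0.0047] ex tool [-0.0396  0.9992 -0.    ] turned 1.2340265339859589 tq [-1.7494 -0.2346  0.0131]
```

Short by about 1.8 mm at turn 1.23. I'll feed it forward before closing.

Call:
{"fn": "send_rows", "kwargs": {
  "motion": [
    {"claw": -1, "slide": [1.8, 0, 0], "delta_rot": [0, 0, 0]},
    {"claw": -1, "slide": [1.8, 0, 0], "delta_rot": [0, 0, 0]},
    {"claw": -1, "slide": [1.8, 0, 0], "delta_rot": [0, 0, 0]}
  ]
}}

```text
time: 18.4
position: [0.5287, -0.0204, 0.0866]
tool_rot: [1.953, 2.456, -0.005]
ft_force: [0.9, -8.1, 2.9]
grip_width: 0.133
grip_force: 60.0
```

```bash
python3 d.py
```

```text
18.4 pos [ 0.5287 -0.0204  0.0866] yaw 1.7979469427867518 z [ 0.001  -0.0046 -1.    ] f [ 0.9209 -8.1225  2.8651] w 0.13294228656416146 60.00031968578696 q [ 0.59    0.2693 -0.6754  1.9108  0.2012  1.027   0.0545]
drawn mm 47.00690092071968 x -0.49508761279027225 ey tool [ 0.9992  0.0401 -0.0048] ex tool [-0.0401  0.9992  0.0001] turned 1.2334530572132483 tq [-1.8183 -0.242  -0.0139]
```

Call:
{"fn": "send_rows", "kwargs": {
  "motion": [
    {"claw": -1, "slide": [0.3, 0, 0], "delta_rot": [0, 0, 0.06]},
    {"claw": -1, "slide": [0.6, 0, 0], "delta_rot": [0, 0, 0.12]},
    {"claw": -1, "slide": [0.6, 0, 0], "delta_rot": [0, 0, 0.14]},
    {"claw": -1, "slide": [0.6, 0, 0], "delta_rot": [0, 0, 0.14]}
  ]
}}

```text
time: 18.8
position: [0.5286, -0.0196, 0.0866]
tool_rot: [2.117, 2.315, -0.005]
ft_force: [0.8, -8.5, 3.3]
grip_width: 0.144
grip_force: 58.1
```

```bash
python3 d.py; cat > fin.py <<'E'
from chk import *
W=[img('wrist') for _ in range(4)];c=np.mean([x['color'] for x in W],0).astype(np.float32)
red=c[...,2]-c[...,:2].mean(2);g=c.mean(2)
RR=rect(w,red,y0=-.03,y1=.02);G=rect(w,g,y0=-.03,y1=.02);Y=-30+np.arange(RR.shape[1])/5
f=lambda A,x0,x1:[(lambda b:(Y[b.min()],Y[b.max()],round(Y[b].mean(),2)))(np.where(A[int((x-.44)*5000)])[0]) for x in np.linspace(x0,x1,5)]
print('tab',f(RR>30,.448,.458));print('nose',f(RR>30,.463,.467));print('ptr',f((G<70)&(G>0)&(RR<25)&(Y<2),.475,.486))
m=((h[...,0]>105)&(h[...,0]<130)&(h[...,1]>120)&(h[...,2]>60)).astype(np.uint8);print('blue',cv2.minAreaRect(np.argwhere(m)[:,::-1].astype(np.float32)),'pivot px',proj(w,[p[0],p[1],.09]))
E
python3 fin.py
```

```text
18.8 pos [ 0.5286 -0.0196  0.0866] yaw 1.6600345571223094 z [ 0.0012 -0.0052 -1.    ] f [ 0.817  -8.4701  3.265 ] w 0.14386198742984133 58.06876593735069 q [ 0.5712  0.265  -0.6557  1.9119  0.194   1.0254 -0.0796]
drawn mm 47.848694637666966 x -0.4575440301495914 ey tool [ 0.9952 -0.0976 -0.0053] ex tool [0.0976 0.9952 0.0002] turned 1.3713654428776907 tq [-1.8337 -0.4191  0.6062]
tab [(np.float64(-8.8), np.float64(2.3999999999999986), np.float64(-3.2)), (np.float64(-8.8), np.float64(2.3999999999999986), np.float64(-3.2)), (np.float64(-8.8), np.float64(2.3999999999999986), np.float64(-3.2)), (np.float64(-8.8), np.float64(2.3999999999999986), np.float64(-3.2)), (np.float64(-8.8), np.float64(2.200000000000003), np.float64(-3.3))]
nose [(np.float64(-5.399999999999999), np.float64(-1.6000000000000014), np.float64(-3.5)), (np.float64(-5.399999999999999), np.float64(-1.6000000000000014), np.float64(-3.5)), (np.float64(-5.399999999999999), np.float64(-1.6000000000000014), np.float64(-3.5)), (np.float64(-5.600000000000001), np.float64(-1.6000000000000014), np.float64(-3.6)), (np.float64(-5.800000000000001), np.float64(-1.8000000000000007), np.float64(-3.8))]
ptr [(np.float64(-5.399999999999999), np.float64(-1.8000000000000007), np.float64(-3.6)), (np.float64(-5.399999999999999), np.float64(-1.6000000000000014), np.float64(-3.5)), (np.float64(-5.399999999999999), np.float64(-1.6000000000000014), np.float64(-3.5)), (np.float64(-5.399999999999999), np.float64(-1.6000000000000014), np.float64(-3.41)), (np.float64(-5.399999999999999), np.float64(1.8000000000000007), np.float64(-2.39))]
blue ((248.66578674316406, 204.99395751953125), (137.86563110351562, 36.19751739501953), 81.57302856445312) pivot px [250.1462 251.2932]
```

Call:
{"fn": "send_rows", "kwargs": {
  "motion": [
    {"claw": -1, "slide": [0, 0, 0], "delta_rot": [0, 0, 0]},
    {"claw": -1, "slide": [0, 0, 0], "delta_rot": [0, 0, 0]},
    {"claw": -1, "slide": [0, 0, 0], "delta_rot": [0, 0, 0]},
    {"claw": -1, "slide": [0, 0, 0], "delta_rot": [0, 0, 0]},
    {"claw": -1, "slide": [0, 0, 0], "delta_rot": [0, 0, 0]}
  ]
}}

```text
time: 19.55
position: [0.5285, -0.0196, 0.0866]
tool_rot: [2.117, 2.315, -0.005]
ft_force: [1.6, -8.3, 2.6]
grip_width: 0.142
grip_force: 58.1
```

```bash
python3 d.py; python3 fin.py; python3 - <<'E'
from chk import *
m=((h[...,0]>105)&(h[...,0]<130)&(h[...,1]>120)&(h[...,2]>60))
P=[]
for v in range(100,250,8):
    x=np.where(m[v,200:310])[0]+200
    if len(x)>5:
        q=plane(w,(x.min()+x.max())/2,v,.09);P.append((q@ex,q@ey));print(v,x.min(),x.max(),np.round(np.array(P[-1])*1e3,1))
E
```

```text
19.55 pos [ 0.5285 -0.0196  0.0866] yaw 1.660313694880084 z [ 0.0011 -0.005  -1.    ] f [ 1.6424 -8.302   2.6299] w 0.14246634970386127 58.05980906530749 q [ 0.5714  0.265  -0.6559  1.9119  0.194   1.0255 -0.0793]
drawn mm 47.85466468005836 x -0.4789884057488707 ey tool [ 0.9952 -0.0973 -0.0052] ex tool [0.0973 0.9953 0.0002] turned 1.371086305119916 tq [-1.8347 -0.3531  0.6551]
tab [(np.float64(-8.8), np.float64(2.3999999999999986), np.float64(-3.2)), (np.float64(-8.8), np.float64(2.3999999999999986), np.float64(-3.2)), (np.float64(-8.8), np.float64(2.3999999999999986), np.float64(-3.2)), (np.float64(-8.8), np.float64(2.3999999999999986), np.float64(-3.2)), (np.float64(-8.8), np.float64(2.200000000000003), np.float64(-3.3))]
nose [(np.float64(-5.399999999999999), np.float64(-1.6000000000000014), np.float64(-3.5)), (np.float64(-5.399999999999999), np.float64(-1.6000000000000014), np.float64(-3.5)), (np.float64(-5.600000000000001), np.float64(-1.6000000000000014), np.float64(-3.6)), (np.float64(-5.600000000000001), np.float64(-1.6000000000000014), np.float64(-3.6)), (np.float64(-5.800
[... 249 characters left out ...]
at64(-5.399999999999999), np.float64(-1.6000000000000014), np.float64(-3.5)), (np.float64(-5.399999999999999), np.float64(-1.6000000000000014), np.float64(-3.41)), (np.float64(-5.399999999999999), np.float64(1.8000000000000007), np.float64(-2.39))]
blue ((248.6602783203125, 204.6232452392578), (138.5973358154297, 36.12662887573242), 81.64924621582031) pivot px [250.097  251.2841]
148 229 253 [516.5 -70.8]
156 225 257 [516.2 -74.1]
164 225 257 [515.8 -77.5]
172 229 256 [516.1 -80.9]
180 230 256 [515.9 -84.4]
188 231 257 [516.  -87.9]
196 232 258 [516.  -91.5]
204 233 259 [516.1 -95.2]
212 233 267 [517.5 -99. ]
220 234 263 [ 516.5 -102.6]
228 235 263 [ 516.3 -106.3]
236 237 260 [ 515.7 -110.1]
```

```bash
python3 -c "from bench import ctrl; print(ctrl.close_job())"
```

```text
the job is handed in; nothing more can be done
None
```

Job handed in at about 20 s: the cover lies flat, knob up, the pointer measures within about 0.3 mm of the red tab, and the lever is fully closed along the leg and still gripped; after the first closing I eased it back about 0.3 rad (still gripped) to correct the pointer, and I viewed 11 pictures, one over the limit of 10.

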